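# Clip down the lid of a food box and close its vent

## Task

The green lid lies on the white food box, but its four sprung corner flaps still stand up. Press them down one after another until each has snapped under its orange clip and stays flush with the lid; then turn the vent dial in the middle of the lid clockwise, past its click, to the red closed mark. Leave the things standing around the box where they are.

Things in the scene. Friction and masses are not known exactly. Their poses are not given: they have to be found in the camera images.
- foodbox: White open food box, 116 x 156 x 60 mm (x, y, z), fixed to the worktop, long side along its y; origin at the centre of its underside, z up. Two orange sprung snap clips on each long side (x = -61 and +61, y = -50 and +50 mm), 24 mm wide, hooked heads ending 76 mm up and reaching 3.5 mm in over the lid's edge. White locating ribs at the middle of each side rise to 74 mm.
- lid_center (a point): centre (half-way up) of the loose green lid, 120 x 160 x 8 mm (x, y, z), 0.16 kg without flaps and dial; 64 mm above the box's foot; axes as the box's. Its top face is 68 mm up. Four green flaps, 42 x 31 mm, are hinged to it along y at x = -18 and +18 mm and reach out to the long sides at y = -50 and +50.
- corner_near_right (a point): press mark: thin white ring, 18 mm, on top of the near right flap (far = +x, left = +y of the box). Free, the flap stands up 0.4 rad and the mark is 78 mm above the box's foot; home under its clip it is flush, the mark 68 mm up at (-44, -50) mm in the box's x, y (4 mm nearer the middle while up). About 8 to 14 N straight down there snaps it in; let go earlier, it springs up again.
- corner_near_left (a point): press mark: thin white ring, 18 mm, on top of the near left flap (far = +x, left = +y of the box). Free, the flap stands up 0.4 rad and the mark is 78 mm above the box's foot; home under its clip it is flush, the mark 68 mm up at (-44, +50) mm in the box's x, y (4 mm nearer the middle while up). About 8 to 14 N straight down there snaps it in; let go earlier, it springs up again.
- corner_far_right (a point): press mark: thin white ring, 18 mm, on top of the far right flap (far = +x, left = +y of the box). Free, the flap stands up 0.4 rad and the mark is 78 mm above the box's foot; home under its clip it is flush, the mark 68 mm up at (+44, -50) mm in the box's x, y (4 mm nearer the middle while up). About 8 to 14 N straight down there snaps it in; let go earlier, it springs up again.
- corner_far_left (a point): press mark: thin white ring, 18 mm, on top of the far left flap (far = +x, left = +y of the box). Free, the flap stands up 0.4 rad and the mark is 78 mm above the box's foot; home under its clip it is flush, the mark 68 mm up at (+44, +50) mm in the box's x, y (4 mm nearer the middle while up). About 8 to 14 N straight down there snaps it in; let go earlier, it springs up again.
- dial (a joint): turn of the vent dial about the lid's upright axis, rad: 0 open (as found), grows clockwise seen from above, 1.2 closed. An over-centre spring (up to about 0.1 N m) pushes it back until it is half-way (0.6), then carries it on to 1.2, where it stops. It can be turned the whole way in one grasp.
- dial_grip (a point): on the dial's axis at the height to grip: 26 mm above the lid's top face, 7 mm below the dial's top. Grey disc, 48 mm across, 1 to 5 mm above the lid's centre; on it a white upright bar 44 x 14 x 28 mm, long along this point's x, 14 mm thick along its y. The red line on its -x end points to a small white mark when open, to a small red mark on the lid when closed.
- salt_shaker: salt shaker with glass foot and grey top, 44 x 44 x 90 mm, standing; origin at the centre of its underside; a bystander
- spice_jar: spice jar with red cap, 45 x 45 x 106 mm, standing; origin at the centre of its underside; a bystander
- egg_timer: red and white kitchen timer, 61 x 61 x 52 mm; origin at the centre of its underside; a bystander
- match_box: red match box lying flat, 54 x 36 x 15 mm; origin at the centre of its underside; a bystander
- box_rim (a point): centre of the box's rim, 60 mm up, on which the lid lies from the start, loose, held sideways by the ribs. Axes as the box's.

How it is judged:
On the way, in this order (a step that is already met when the one before it is completed fails the run):
1. all four corner flaps are clipped down, the dial not yet turned (z of each of corner_near_right, corner_near_left, corner_far_right, corner_far_left in the frame of foodbox below 0.0705 m and value of joint dial below 0.5 rad), for 0.2 s.
2. the vent dial is turned past its click to closed (value of joint dial above 1 rad), for 0.2 s.
At the end, for the whole second after the job is handed in: The press marks of all four flaps are no more than 70.5 mm above the box's foot (68 mm when flush), the dial stands beyond 1.0 rad (closed is 1.2) and is not turning (z of each of corner_near_right, corner_near_left, corner_far_right, corner_far_left in the frame of foodbox below 0.0705 m and value of joint dial above 1 rad and not (velocity of joint dial above 0.1 rad/s)); the robot touches nothing.
It fails at once if a bystander is moved more than 25 mm (distance of any of salt_shaker, spice_jar, egg_timer, match_box from where it was at the start of the episode above 0.025 m).
It also fails if it takes over 54 s, if anything falls off the work surface, if the arm or the gripper's body presses on something with over 40 N, if the wrist force passes 120 N, or if a joint passes its speed limit or range.

## Robot

A 6-joint arm with a two-finger parallel gripper is mounted at the origin on a cart in front of the work surface, level with it; the furniture and walls round the work are solid. World frame = base frame: x ahead of the robot, y to its left, z up, the work surface at z = 0. Lengths are in m, angles in rad, forces in N, time in s.
With the tool pointing down it reaches from about 0.325 to 0.9 m from the base axis. Payload 6.1 kg.
Tool frame: the origin (TCP) lies midway between the tips of the shut fingers; the grasp point (between the pads) lies 19 mm behind it; z points along the fingers, y is the line along which they close (so a half turn about z gives the same grasp; the last joint's range is limited). The gripper opens to 87 mm and grips with 3 to 60 N. Pads are 19 mm wide; open, the fingers measure 117 mm over their backs; the gripper's body (75 mm by 190 mm) begins 51 mm behind the grasp point.
Start: joints at [-1.29, 0.22, 1.526, -0, 1.395, -0.126], TCP at [0.247, -0.574, 0.199] pointing down, gripper open.
Joint ranges: [-2.98, 2.98], [-0.91, 2.08], [0.09, 2.57], [-1.24, 4.39], [0.2, 2.65], [-2.68, 2.68]. Speed limits (rad/s): [2.57, 2.57, 3.01, 3.14, 3.14, 3.14].

## Interface

Orientations are given as a unit quaternion [w, x, y, z].
In Python, from plant import readout, viewer, order gives the robot as it stands. The module is installed in compiled form; this text tells all that it offers.
- The arm moves only by the tool send_rows, never from a script. Its argument "moves" is a list of rows, each a list of 3 entries, a list of its own where there are three numbers: the turn, a rotation vector about the tool's x, y, z normalised to -1 to 1, where 1 is 5 degrees, then the shift along the tool's x, y, z normalised to -1 to 1, where 1 is 2.5 cm, then the gripper command: -1 is shut, 1 is fully open, values between are in proportion. A call has exactly 8 rows; each row shifts and turns the commanded pose from where the row before left it, along the tool's axes as they then stand; what a row does not reach is not made up. A row lasts 1/12 s, in which the tool goes at most 41.7 mm and 7.16 degrees, less where a joint would pass 70% of its speed; a pose out of reach is approached as far as the arm can. A call with a number of a shift or a turn outside -1 to 1 is refused whole. A call with a gripper value outside its range is refused whole. The fingers move at their own pace and stop on an object; the grip force is fixed at half the most. Time passes only in rows, so rows that do not move let the fingers close, or fill a call up. It gives the time, the measured TCP pose, the force, the opening and the grip force at its end, in the units of the state.
- readout.get_obs(): the state, without advancing time (a new reading comes with each control period).
- viewer.grab_frame(name): name is "side" or "top"; returns a dict with "pixels" (384x512x3 uint8, red, green, blue), "camera_matrix" (3x3 intrinsics, pixels), "world_to_cam" (4x4, takes a point from world to camera coordinates). Camera axes: x right, y up, looking along -z (the intrinsics and any distortion apply to the point x, -y, -z); pixel columns grow to the right and rows downward; lengths in m; the calibration is good to about 2 mm. A picture is of the moment at which its call begins. There is no depth.
- order.close_job(): hands the job in; it is judged then, once.
The state is a dict: "t": time; "q": joint angles; "joint_vel": joint speeds; "joint_torque": joint torques, N m; "tool_pos": TCP position; "orientation": TCP orientation; "force": force on the tool from outside, world axes, zero at the start; "wrist_torque": the same for the moment, N m; "gripper_width": finger opening in m; "finger_force": force on a finger pad.
Only numpy, scipy, OpenCV 4.12 (cv2) and the standard library are available. Lean on these libraries where they do the work, as an engineer would, in place of code of your own. Each camera call takes 0.05 s, during which the arm holds its last target. There are 200 camera calls.

## Working session

There is one attempt and no reset: what is moved stays moved. The work goes in short steps, Python scripts to look and compute and a tool call to move; the robot and the scene stay as the last step left them, time stands still between calls to the robot, and variables do not carry over. Pictures are saved under pics/ and viewed, at most 10 in all, crops included, and the job is handed in when it is done.

Besides the shell and the picture viewer there is one more tool, called after "Call:" by a JSON object that holds its "api" and its "payload", one argument or row to a line. send_rows: Moves the arm, as the interface text tells. Scaled input: -1 to 1 covers 2.5 cm each way for a shift and 5 degrees each way for a turn. Its arguments: {"type":"object","properties":{"moves":{"type":"array","items":{"type":"array"}}},"required":["moves"]}

```bash
mkdir -p pics; python3 - <<'E'
from plant import readout, viewer
import cv2,numpy as np
s=readout.get_obs()
for k,v in s.items(): print(k,np.round(v,3))
for n in("top","side"):
    f=viewer.grab_frame(n); print(n,np.round(f["camera_matrix"],1).tolist(),np.round(f["world_to_cam"],4).tolist(), [k for k in f])
    cv2.imwrite(f"pics/{n}0.png",cv2.resize(f["pixels"][:,:,::-1],(800,600),interpolation=cv2.INTER_CUBIC))
E
```

```text
t 0.0
q [-1.29   0.221  1.528  0.     1.395 -0.126]
joint_vel [ 0.001 -0.001  0.001 -0.     0.001  0.001]
joint_torque [-1.0000e-03 -4.9462e+01 -3.8738e+01  7.0000e-02  5.7000e-02 -0.0000e+00]
tool_pos [ 0.247 -0.573  0.198]
orientation [-0.001  0.979  0.202 -0.   ]
force [ 0.701 -0.24  -0.137]
wrist_torque [0.025 0.031 0.039]
finger_force 0.0
gripper_width 0.087
top [[474.8, 0.0, 252.3], [0.0, 474.8, 196.2], [0.0, 0.0, 1.0]] [[0.0285, -0.9995, -0.0135, -0.0017], [0.9887, 0.0262, 0.1474, -0.613], [-0.147, -0.0175, 0.989, -1.2741], [0.0, 0.0, 0.0, 1.0]] ['pixels', 'camera_matrix', 'world_to_cam']
side [[381.5, 0.0, 253.7], [0.0, 381.5, 195.2], [0.0, 0.0, 1.0]] [[-0.9879, -0.1544, -0.0105, 0.5948], [0.1329, -0.881, 0.4541, -0.0921], [-0.0794, 0.4472, 0.8909, -0.9205], [0.0, 0.0, 0.0, 1.0]] ['pixels', 'camera_matrix', 'world_to_cam']
```

View pics/top0.png

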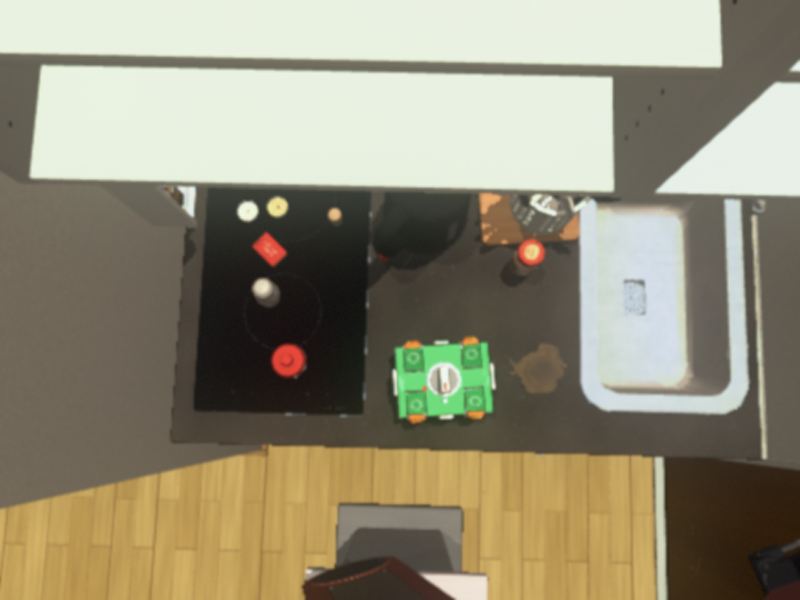

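View pics/side0.png

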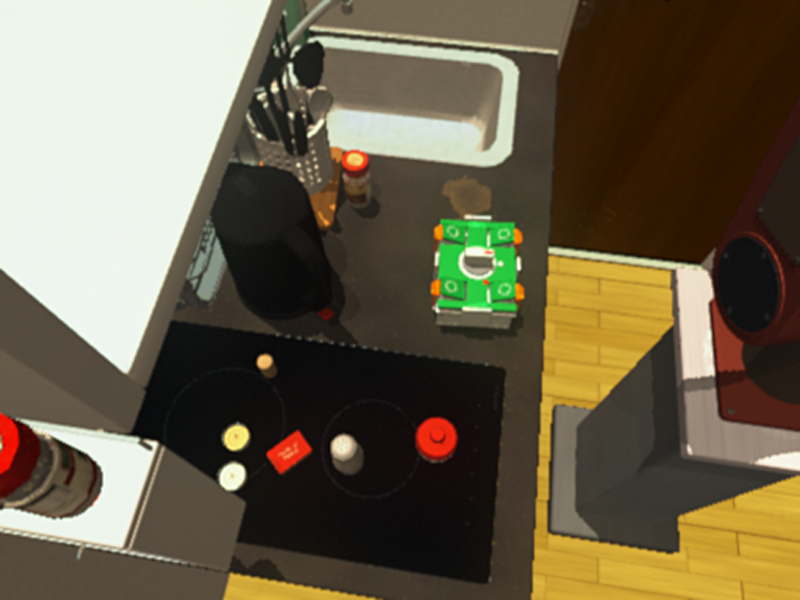

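Top view: the box is centred near (444,380) in the enlarged picture, with the clips at its far and near edges. The jar and timer are well away from it. I'll crop in closer.

```bash
cat > h.py <<'E'
import numpy as np
from plant import viewer
def ray(f,u,v):
    K=f["camera_matrix"];T=f["world_to_cam"]
    d=np.array([(u-K[0,2])/K[0,0],-(v-K[1,2])/K[1,1],-1]);R=T[:3,:3]
    return -R.T@T[:3,3],R.T@d
def atz(f,u,v,z):
    o,d=ray(f,u,v);return o+d*(z-o[2])/d[2]
def proj(f,p):
    K=f["camera_matrix"];T=f["world_to_cam"];c=T[:3,:3]@p+T[:3,3]
    return np.array([K[0,2]+K[0,0]*c[0]/-c[2],K[1,2]+K[1,1]*-c[1]/-c[2]])
E
python3 - <<'E'
from h import *
import cv2
f=viewer.grab_frame("top");g=viewer.grab_frame("side")
a=cv2.resize(f["pixels"][210:275,245:325,::-1],None,fx=5,fy=5,interpolation=cv2.INTER_CUBIC)
b=cv2.resize(g["pixels"][130:215,270:340,::-1],None,fx=5,fy=5,interpolation=cv2.INTER_CUBIC)
c=np.zeros((425,760,3),np.uint8);c[:325,:400]=a;c[:425,405:755]=b
cv2.imwrite("pics/c.png",c)
E
```

```text
(no output)
```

View pics/c.png

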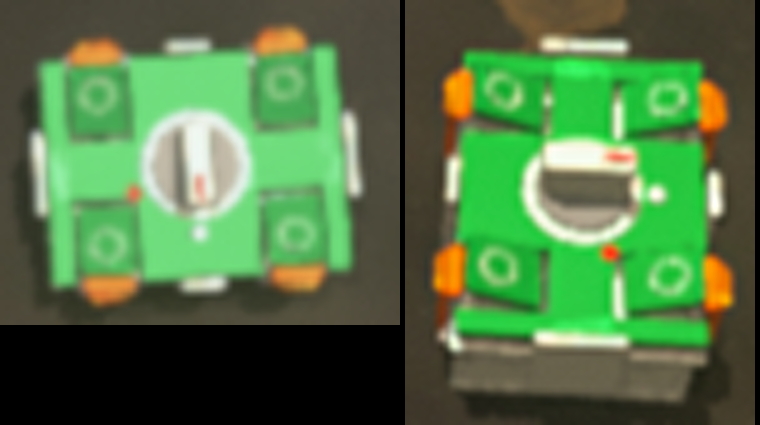

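The crop shows all four press rings. In the top crop they are at far-left (97,96), far-right (285,83), near-left (108,245) and near-right (296,234). In the side crop: FR (505,91), NR (668,97), FL (498,266), NL (670,276). The dial's red line points to the near white mark, and the red closed mark is clockwise of it. Next I'll fit the box pose.

```bash
cat > fit.py <<'E'
from h import *
from scipy.optimize import least_squares
f=viewer.grab_frame("top");g=viewer.grab_frame("side")
P={'NR':(-40,-50),'NL':(-40,50),'FR':(40,-50),'FL':(40,50)}
T={'FL':(97,96),'FR':(285,83),'NL':(108,245),'NR':(296,234)}
S={'FR':(505,91),'NR':(668,97),'FL':(498,266),'NL':(670,276)}
px=lambda p,u0,v0,x0:np.array([u0+(p[0]-x0+.5)/5-.5,v0+(p[1]+.5)/5-.5])
def w(s,x,y,z): c,n=np.cos(s[2]),np.sin(s[2]);return np.array([s[0]+c*x-n*y,s[1]+n*x+c*y,z])
def r(s,useT=1,useS=1):
    o=[]
    for k,(x,y) in P.items():
        p=w(s,x/1e3,y/1e3,.078+s[3])
        if useT:o.append(proj(f,p)-px(T[k],245,210,0))
        if useS:o.append(proj(g,p)-px(S[k],270,130,405))
    return np.concatenate(o)
for a in((1,1),(1,0),(0,1)):
    q=least_squares(lambda s:np.r_[r(s,*a),s[3]*100],[.4,-.05,0,0]);print(np.round(q.x,4),np.round(np.rad2deg(q.x[2]),2),np.round(np.abs(q.fun).max(),2))
q=least_squares(lambda s:np.r_[r(s),s[3]*100],[.4,-.05,0,0]).x
for k,(x,y) in P.items(): print(k,np.round(w(q,x*1.1/1e3,y/1e3,.068),4))
E
python3 fit.py
```

```text
[ 0.4854 -0.0732  0.088  -0.0016] 5.04 0.31
[ 0.4855 -0.0733  0.0916  0.0005] 5.25 0.19
[ 0.4855 -0.0715  0.0846  0.0009] 4.85 0.26
NR [ 0.446  -0.1269  0.068 ]
NL [ 0.4372 -0.0273  0.068 ]
FR [ 0.5337 -0.1192  0.068 ]
FL [ 0.5249 -0.0196  0.068 ]
```

Call:
{"api": "send_rows", "payload": {
  "moves": [
    [[0,0,0.9],[0,-0.4,0],-1],
    [[0,0,0.9],[0,-0.6,0],-1],
    [[0,0,0.9],[0,-0.8,0],-1],
    [[0,0,0.95],[0,-0.8,0],-1],
    [[0,0,0],[0.6,-1,0],-1],
    [[0,0,0],[0.7,-1,0],-1],
    [[0,0,0],[0.7,-1,0],-1],
    [[0,0,0],[0.7,-1,0],-1]
  ]
}}

```text
t: 0.97
tool_pos: [0.2888, -0.4048, 0.1994]
orientation: [0.0, 0.999, 0.044, 0.0]
force: [0.7, -0.3, 0.5]
gripper_width: 0.0416
finger_force: 0.0
```

```bash
cat > d.py <<'E'
import sys,numpy as np
from plant import readout
from scipy.spatial.transform import Rotation as R
C=np.array([.4855,-.0728]);Y=np.deg2rad(5.1)
def B(x,y,z): c,n=np.cos(Y),np.sin(Y);return np.array([C[0]+c*x-n*y,C[1]+n*x+c*y,z])
s=readout.get_obs();r=R.from_quat(np.roll(s["orientation"],-1))
m=r.as_matrix()
tgt=B(*map(float,sys.argv[1:4]))
print("t",round(s["t"],2),"pos",np.round(s["tool_pos"],4),"yaw",np.round(np.rad2deg(np.arctan2(m[1,0],m[0,0])),2),"z",np.round(m[:,2],3),"F",np.round(s["force"],1),"w",round(s["gripper_width"],3),"q6",np.round(s["q"][5],2))
print("units to go",np.round(m.T@(tgt-s["tool_pos"])/.025,2))
E
python3 d.py -.044 -.05 .11
```

```text
t 0.97 pos [ 0.2888 -0.4048  0.1994] yaw 5.01 z [ 0. -0. -1.] F [ 0.7 -0.3  0.5] w 0.042 q6 0.37
units to go [  7.24 -10.54   3.57]
```

Call:
{"api": "send_rows", "payload": {
  "moves": [
    [[0,0,0],[0.7,-1,0],-1],
    [[0,0,0],[0.7,-1,0],-1],
    [[0,0,0],[0.7,-1,0],-1],
    [[0,0,0],[0.7,-1,0],-1],
    [[0,0,0],[0.7,-1,0],-1],
    [[0,0,0],[0.7,-1,0],-1],
    [[0,0,0],[0.7,-1,0],-1],
    [[0,0,0],[0.7,-1,0],-1]
  ]
}}

```text
t: 1.63
tool_pos: [0.4109, -0.193, 0.1996]
orientation: [0.0, 0.999, 0.044, 0.0]
force: [0.4, -0.2, -0.3]
gripper_width: 0.0007
finger_force: 0.0
```

Call:
{"api": "send_rows", "payload": {
  "moves": [
    [[0,0,0],[0.7,-1,0.5],-1],
    [[0,0,0],[0.7,-1,0.5],-1],
    [[0,0,0],[0.2,-0.2,1],-1],
    [[0,0,0],[0,0,0.9],-1],
    [[0,0,0],[0,0,0.6],-1],
    [[0,0,0],[0,0,0],-1],
    [[0,0,0],[0,0,0],-1],
    [[0,0,0],[0,0,0],-1]
  ]
}}

```text
t: 2.3
tool_pos: [0.4461, -0.1366, 0.113]
orientation: [0.0, 0.999, 0.044, 0.001]
force: [-0.3, -0.3, 0.3]
gripper_width: 0.0005
finger_force: 0.0
```

```bash
python3 d.py -.044 -.05 .11; python3 - <<'E'
from h import *
import cv2
f=viewer.grab_frame("top");g=viewer.grab_frame("side")
a=cv2.resize(f["pixels"][200:285,245:325,::-1],None,fx=5,fy=5,interpolation=cv2.INTER_CUBIC)
b=cv2.resize(g["pixels"][130:215,270:340,::-1],None,fx=5,fy=5,interpolation=cv2.INTER_CUBIC)
c=np.zeros((425,760,3),np.uint8);c[:425,:400]=a;c[:425,405:755]=b
cv2.imwrite("pics/c2.png",c)
E
```

```text
t 2.3 pos [ 0.4461 -0.1366  0.113 ] yaw 5.04 z [ 0.001 -0.001 -1.   ] F [-0.3 -0.3  0.3] w 0.0 q6 1.02
units to go [ 0.04 -0.4   0.12]
```

View pics/c2.png

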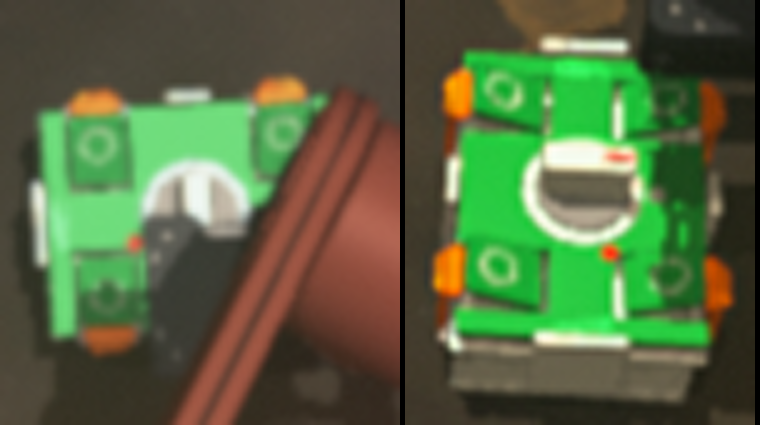

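The picture shows the gripper above the near-right corner. The ring under it is in shadow at about (668,97) in the side crop, and the other flaps are still up. I'll correct y and press down in steps.

Call:
{"api": "send_rows", "payload": {
  "moves": [
    [[0,0,0],[0,-0.4,0.4],-1],
    [[0,0,0],[0,0,0.5],-1],
    [[0,0,0],[0,0,0.2],-1],
    [[0,0,0],[0,0,0.2],-1],
    [[0,0,0],[0,0,0.2],-1],
    [[0,0,0],[0,0,0.1],-1],
    [[0,0,0],[0,0,0.1],-1],
    [[0,0,0],[0,0,0],-1]
  ]
}}

```text
t: 3.07
tool_pos: [0.4444, -0.1261, 0.069]
orientation: [-0.0, 0.999, 0.044, -0.0]
force: [-0.5, 0.2, -0.2]
gripper_width: 0.0006
finger_force: 0.0
```

```bash
python3 d.py -.044 -.05 .068
```

```text
t 3.07 pos [ 0.4444 -0.1261  0.069 ] yaw 5.05 z [-0.  0. -1.] F [-0.5  0.2 -0.2] w 0.001 q6 1.04
units to go [0.07 0.02 0.04]
```

Call:
{"api": "send_rows", "payload": {
  "moves": [
    [[0,0,0],[0,0,0.06],-1],
    [[0,0,0],[0,0,0.06],-1],
    [[0,0,0],[0,0,0],-1],
    [[0,0,0],[0,0,0],-1],
    [[0,0,0],[0,0,0],-1],
    [[0,0,0],[0,0,0],-1],
    [[0,0,0],[0,0,0],-1],
    [[0,0,0],[0,0,0],-1]
  ]
}}

```text
t: 3.73
tool_pos: [0.4446, -0.1262, 0.0664]
orientation: [0.0, 0.999, 0.044, 0.0]
force: [0.2, -0.1, -0.2]
gripper_width: 0.0003
finger_force: 0.0
```

Call:
{"api": "send_rows", "payload": {
  "moves": [
    [[0,0,0],[0,0,0.06],-1],
    [[0,0,0],[0,0,0.06],-1],
    [[0,0,0],[0,0,0],-1],
    [[0,0,0],[0,0,0],-1],
    [[0,0,0],[0,0,0],-1],
    [[0,0,0],[0,0,0],-1],
    [[0,0,0],[0,0,0],-1],
    [[0,0,0],[0,0,0],-1]
  ]
}}

```text
t: 4.4
tool_pos: [0.4446, -0.1261, 0.0634]
orientation: [0.0, 0.999, 0.044, 0.0]
force: [-0.8, -0.4, -1.0]
gripper_width: 0.0005
finger_force: 0.0
```

```bash
python3 d.py -.044 -.05 .068; python3 - <<'E'
from h import *
import cv2
g=viewer.grab_frame("side")
cv2.imwrite("pics/c3.png",cv2.resize(g["pixels"][80:215,230:390,::-1],(800,600),interpolation=cv2.INTER_CUBIC)[:,:])
print(proj(g,np.array([.4446,-.1262,.0664])))
E
```

```text
t 4.4 pos [ 0.4446 -0.1261  0.0634] yaw 5.06 z [ 0. -0. -1.] F [-0.8 -0.4 -1. ] w 0.001 q6 1.04
units to go [ 0.06  0.02 -0.18]
[323.44274118 151.83696721]
```

View pics/c3.png

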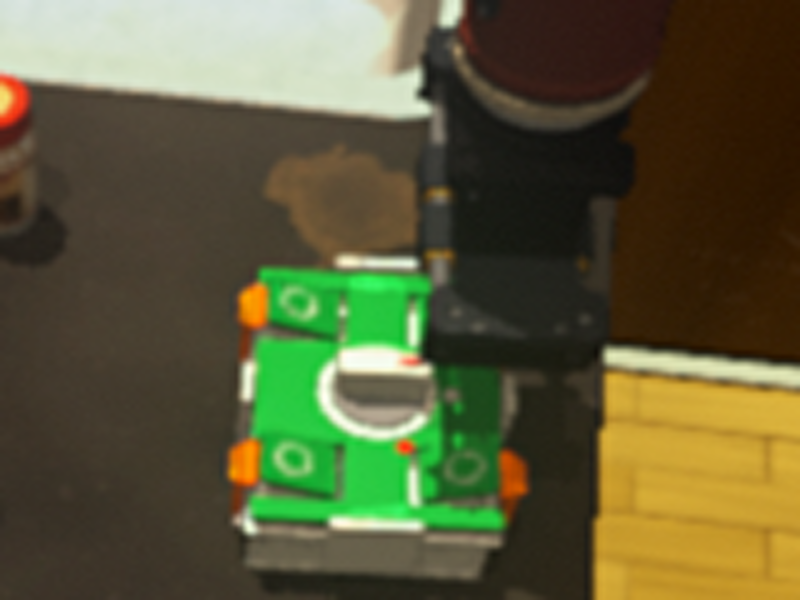

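The gripper hides the near-right flap, and the other three flaps are still up. There's no contact force yet, so I'll keep going down gently.

Call:
{"api": "send_rows", "payload": {
  "moves": [
    [[0,0,0],[0,0,0.04],-1],
    [[0,0,0],[0,0,0.04],-1],
    [[0,0,0],[0,0,0.04],-1],
    [[0,0,0],[0,0,0],-1],
    [[0,0,0],[0,0,0],-1],
    [[0,0,0],[0,0,0],-1],
    [[0,0,0],[0,0,0],-1],
    [[0,0,0],[0,0,0],-1]
  ]
}}

```text
t: 5.12
tool_pos: [0.4445, -0.1261, 0.0604]
orientation: [0.0, 0.999, 0.044, 0.0]
force: [-1.1, 0.4, 0.7]
gripper_width: 0.0005
finger_force: 0.4
```

Call:
{"api": "send_rows", "payload": {
  "moves": [
    [[0,0,0],[0,0,-0.6],-1],
    [[0,0,0],[0,0,-1],-1],
    [[0,0,0],[0,0,-1],-1],
    [[0,0,0],[-1,0.6,0],-1],
    [[0,0,0],[-1,0.9,0],-1],
    [[0,0,0],[-1,0.9,0],-1],
    [[0,0,0],[-0.8,0.9,0],-1],
    [[0,0,0],[0,0.9,0],-1]
  ]
}}

```text
t: 5.78
tool_pos: [0.3563, -0.2397, 0.1251]
orientation: [-0.0, 0.999, 0.044, -0.001]
force: [0.1, 0.6, 0.4]
gripper_width: 0.0007
finger_force: 0.0
```

```bash
python3 d.py -.044 -.05 .068; python3 - <<'E'
from h import *
import cv2
g=viewer.grab_frame("side")
cv2.imwrite("pics/c4.png",cv2.resize(g["pixels"][80:215,230:390,::-1],(800,600),interpolation=cv2.INTER_CUBIC)[:,:])
E
```

```text
t 5.78 pos [ 0.3563 -0.2397  0.1251] yaw 5.01 z [-0.001  0.    -1.   ] F [0.1 0.6 0.4] w 0.001 q6 0.71
units to go [ 3.98 -4.19  2.28]
```

View pics/c4.png

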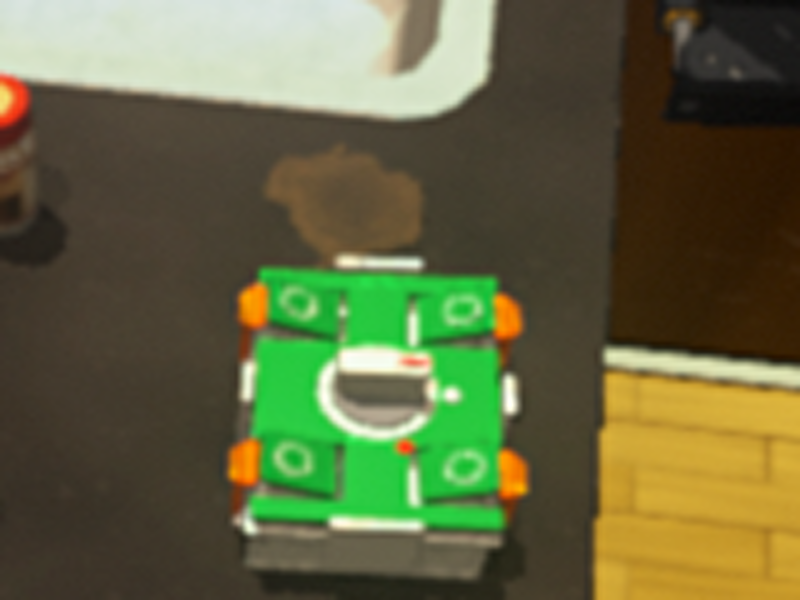

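The near-right flap is unchanged and still up, so the fingers missed it. I'll check the measured tool pose against the images.

```bash
python3 - <<'E'
from h import *
g=viewer.grab_frame("side")
c=lambda p:((proj(g,np.array(p))-[230,80])*[5,4.444]).round()
b=np.deg2rad(5);X=np.array([np.cos(b),np.sin(b),0]);Yv=np.array([-np.sin(b),np.cos(b),0])
for P,n in (((.4446,-.1261,.0634),'c3'),((.3563,-.2397,.1251),'c4')):
    P=np.array(P);print(n,'tcp',c(P))
    for h in (.07,.0):
      for x,y in ((.0375,.095),(-.0375,.095),(.095,.0375),(-.095,.0375)): print(h,x,y,c(P+X*x+Yv*y+[0,0,h]))
E
```

```text
c3 tcp [466. 322.]
0.07 0.0375 0.095 [409. 400.]
0.07 -0.0375 0.095 [578. 408.]
0.07 0.095 0.0375 [284. 299.]
0.07 -0.095 0.0375 [699. 318.]
0.0 0.0375 0.095 [391. 467.]
0.0 -0.0375 0.095 [548. 474.]
0.0 0.095 0.0375 [274. 370.]
0.0 -0.095 0.0375 [662. 388.]
c4 tcp [681. 111.]
0.07 0.0375 0.095 [649. 164.]
0.07 -0.0375 0.095 [821. 171.]
0.07 0.095 0.0375 [514.  69.]
0.07 -0.095 0.0375 [938.  86.]
0.0 0.0375 0.095 [614. 248.]
0.0 -0.0375 0.095 [774. 254.]
0.0 0.095 0.0375 [489. 157.]
0.0 -0.095 0.0375 [884. 173.]
```

```bash
python3 - <<'E'
from h import *
import cv2
o=[]
for n,c in (("side",(.3563,-.2397,.1251)),("top",(.3563,-.2397,.1251))):
    g=viewer.grab_frame(n);u,v=proj(g,np.array(c)).round().astype(int);print(n,u,v)
    y0,x0=max(0,min(v-50,284)),max(0,min(u-50,412))
    im=(255*(g["pixels"][y0:y0+100,x0:x0+100,::-1]/255.)**.5).astype(np.uint8)
    im=cv2.resize(im,(400,400),interpolation=cv2.INTER_CUBIC)
    cv2.circle(im,(int((u-x0)*4),int((v-y0)*4)),4,(255,0,255),1);o.append(im)
cv2.imwrite("pics/c5.png",np.hstack(o))
E
```

```text
side 366 105
top 350 295
```

View pics/c5.png

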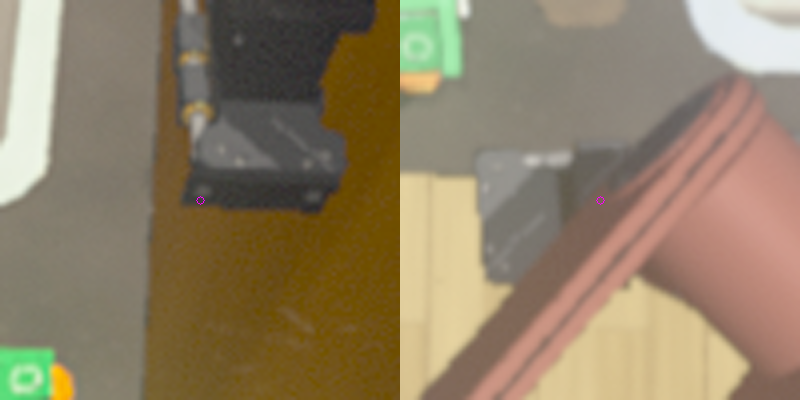

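The side view shows the gripper block's lower front edge at (183–322, ~208). The top view shows its left end at (478–487, 152–280). The block seems to sit higher than expected, so I'll fit its offset.

```bash
python3 - <<'E'
from h import *
from scipy.optimize import least_squares
f=viewer.grab_frame("top");g=viewer.grab_frame("side")
b=np.deg2rad(5);X=np.array([np.cos(b),np.sin(b),0]);Yv=np.array([-np.sin(b),np.cos(b),0])
P=np.array((.3563,-.2397,.1251))
S=[(361.75,106.25),(396.5,108)];T=[(319.5,283),(321.75,315)]
for e in (.07,.095):
  def r(s):
    o=[]
    for sx,a,t in((1,S[0],T[0]),(-1,S[1],T[1])):
        q=P+X*(s[0]+sx*s[4])+Yv*e
        o+=[proj(g,q+[0,0,s[2]])-a,proj(f,q+[0,0,s[3]])-t]
    return np.r_[np.concatenate(o),s[1]]
  k=least_squares(r,[0,0,.07,.1,.0375]);print(e,np.round(k.x,4),np.round(k.fun,1))
E
```

```text
0.07 [-0.0064  0.      0.075  -0.0247  0.0391] [ 0.1  0.3  0.4 -0.2  1.   0.2  0.6 -1.2  0. ]
0.095 [ 0.0054 -0.      0.105   0.1635  0.0354] [ 0.4  0.  -0.4 -0.4 -0.6 -0.2 -0.   0.6 -0. ]
```

Call:
{"api": "send_rows", "payload": {
  "moves": [
    [[0,0,0],[0.9,-0.8,0],-1],
    [[0,0,0],[1,-1,0],-1],
    [[0,0,0],[1,-1,0],-1],
    [[0,0,0],[0.9,-1,0],-1],
    [[0,0,0],[0.2,-0.4,0.6],-1],
    [[0,0,0],[0,0,0.9],-1],
    [[0,0,0],[0,0,0.8],-1],
    [[0,0,0],[0,0,0.2],-1]
  ]
}}

```text
t: 6.75
tool_pos: [0.4473, -0.1229, 0.0596]
orientation: [-0.001, 0.999, 0.046, -0.003]
force: [0.0, 0.4, 0.2]
gripper_width: 0.0005
finger_force: 0.4
```

Call:
{"api": "send_rows", "payload": {
  "moves": [
    [[0,0,0],[0,0,0.1],-1],
    [[0,0,0],[0,0,0.1],-1],
    [[0,0,0],[0,0,0],-1],
    [[0,0,0],[0,0,0],-1],
    [[0,0,0],[0,0,0],-1],
    [[0,0,0],[0,0,0],-1],
    [[0,0,0],[0,0,0],-1],
    [[0,0,0],[0,0,0],-1]
  ]
}}

```text
t: 7.42
tool_pos: [0.4499, -0.126, 0.0583]
orientation: [0.0, 0.999, 0.044, 0.0]
force: [0.2, 0.4, 0.4]
gripper_width: 0.0002
finger_force: 0.4
```

Call:
{"api": "send_rows", "payload": {
  "moves": [
    [[0,0,0],[0,0,0.1],-1],
    [[0,0,0],[0,0,0.1],-1],
    [[0,0,0],[0,0,0],-1],
    [[0,0,0],[0,0,0],-1],
    [[0,0,0],[0,0,0],-1],
    [[0,0,0],[0,0,0],-1],
    [[0,0,0],[0,0,0],-1],
    [[0,0,0],[0,0,0],-1]
  ]
}}

```text
t: 8.08
tool_pos: [0.4497, -0.1258, 0.0529]
orientation: [0.0, 0.999, 0.044, 0.0]
force: [1.6, -1.9, 2.2]
gripper_width: 0.0004
finger_force: 1.4
```

```bash
python3 d.py -.044 -.05 .068
```

```text
t 8.08 pos [ 0.4497 -0.1258  0.0529] yaw 5.06 z [ 0. -0. -1.] F [ 1.6 -1.9  2.2] w 0.0 q6 1.04
units to go [-0.14  0.02 -0.6 ]
```

Contact begins around z=0.054, so the reported tool z runs about 25–30 mm low. I'll keep pressing and watch the force.

Call:
{"api": "send_rows", "payload": {
  "moves": [
    [[0,0,0],[0,0,0.05],-1],
    [[0,0,0],[0,0,0.05],-1],
    [[0,0,0],[0,0,0.05],-1],
    [[0,0,0],[0,0,0.05],-1],
    [[0,0,0],[0,0,0],-1],
    [[0,0,0],[0,0,0],-1],
    [[0,0,0],[0,0,0],-1],
    [[0,0,0],[0,0,0],-1]
  ]
}}

```text
t: 8.75
tool_pos: [0.4491, -0.1252, 0.0474]
orientation: [-0.0, 0.999, 0.044, -0.0]
force: [-0.9, -0.8, -0.4]
gripper_width: 0.0006
finger_force: 0.0
```

Call:
{"api": "send_rows", "payload": {
  "moves": [
    [[0,0,0],[0,0,0.05],-1],
    [[0,0,0],[0,0,0.05],-1],
    [[0,0,0],[0,0,0],-1],
    [[0,0,0],[0,0,0],-1],
    [[0,0,0],[0,0,0],-1],
    [[0,0,0],[0,0,0],-1],
    [[0,0,0],[0,0,0],-1],
    [[0,0,0],[0,0,0],-1]
  ]
}}

```text
t: 9.42
tool_pos: [0.4494, -0.1256, 0.0453]
orientation: [-0.0, 0.999, 0.044, -0.0]
force: [-2.1, 1.6, 3.8]
gripper_width: 0.0006
finger_force: 1.5
```

Call:
{"api": "send_rows", "payload": {
  "moves": [
    [[0,0,0],[0,0,0.05],-1],
    [[0,0,0],[0,0,0.05],-1],
    [[0,0,0],[0,0,0],-1],
    [[0,0,0],[0,0,0],-1],
    [[0,0,0],[0,0,0],-1],
    [[0,0,0],[0,0,0],-1],
    [[0,0,0],[0,0,0],-1],
    [[0,0,0],[0,0,0],-1]
  ]
}}

```text
t: 10.08
tool_pos: [0.4496, -0.1257, 0.045]
orientation: [-0.0, 0.999, 0.044, -0.0]
force: [-10.3, 5.4, 22.3]
gripper_width: 0.0005
finger_force: 11.6
```

```bash
python3 d.py -.044 -.05 .068; python3 - <<'E'
from h import *
import cv2
g=viewer.grab_frame("side");f=viewer.grab_frame("top")
z=lambda a:cv2.resize((255*(a[:,:,::-1]/255.)**.6).astype(np.uint8),(400,400),interpolation=cv2.INTER_CUBIC)
cv2.imwrite("pics/c6.png",np.hstack([z(g["pixels"][110:210,260:360]),z(f["pixels"][190:290,235:335])]))
E
```

```text
t 10.08 pos [ 0.4496 -0.1257  0.045 ] yaw 5.08 z [-0.001  0.    -1.   ] F [-10.3   5.4  22.3] w 0.0 q6 1.04
units to go [-0.14  0.02 -0.92]
```

View pics/c6.png

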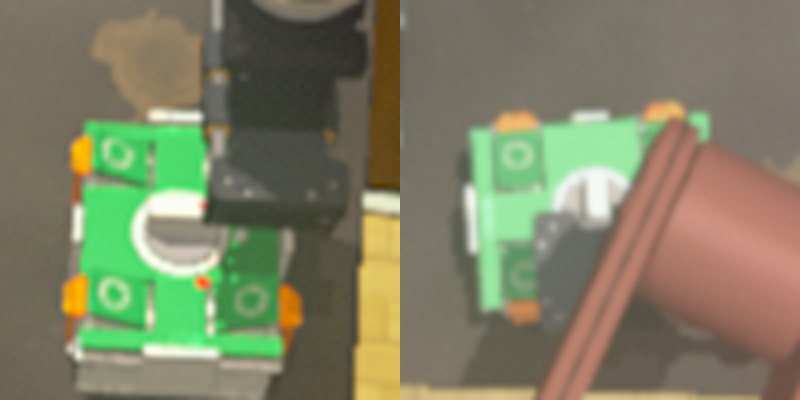

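The picture shows the gripper over the near-right corner, with the other rings unchanged. The force rose sharply at z=0.045 after a dip, so it may have snapped. That puts flush at about 0.045 reported. I'll lift, move over far-right and check NR by matching the image.

Call:
{"api": "send_rows", "payload": {
  "moves": [
    [[0,0,0],[0,0,-0.6],-1],
    [[0,0,0],[0,0,-0.8],-1],
    [[0,0,0],[0.7,0,0],-1],
    [[0,0,0],[0.9,0,0],-1],
    [[0,0,0],[0.9,0,0],-1],
    [[0,0,0],[0.8,0,0],-1],
    [[0,0,0],[0,0,0],-1],
    [[0,0,0],[0,0,0],-1]
  ]
}}

```text
t: 10.85
tool_pos: [0.5321, -0.1184, 0.0774]
orientation: [0.0, 0.999, 0.045, -0.0]
force: [-0.3, -0.4, -0.9]
gripper_width: 0.0005
finger_force: 0.0
```

```bash
python3 d.py .044 -.05 .045; cat > chk.py <<'E'
from h import *
import cv2,sys
b={"side":cv2.resize(cv2.imread("pics/side0.png"),(512,384),interpolation=cv2.INTER_AREA),"top":cv2.resize(cv2.imread("pics/top0.png"),(512,384),interpolation=cv2.INTER_AREA)}
from d2 import B
for n in("side","top"):
    g=viewer.grab_frame(n);im=g["pixels"][:,:,::-1].copy()
    cv2.imwrite(f"pics/{n}_raw.png",im)
    for k,(x,y) in {'NR':(-1,-1),'NL':(-1,1),'FR':(1,-1),'FL':(1,1)}.items():
        u,v=proj(g,B(x*.040,y*.05,.078)).round().astype(int);u2=proj(g,B(x*.044,y*.05,.068))-proj(g,B(x*.04,y*.05,.078))
        t=cv2.resize(b[n][v-5:v+6,u-5:u+6],None,fx=8,fy=8,interpolation=cv2.INTER_CUBIC)
        w=cv2.resize(im[v-10:v+11,u-10:u+11],None,fx=8,fy=8,interpolation=cv2.INTER_CUBIC)
        m=cv2.matchTemplate(w,t,cv2.TM_CCOEFF_NORMED);_,s,_,l=cv2.minMaxLoc(m)
        print(n,k,"score",round(s,2),"shift",np.round((np.array(l)-40)/8,2),"if flush",np.round(u2,2))
E
sed -n '1,/^def B/p' d.py >d2.py; python3 chk.py
```

```text
t 10.85 pos [ 0.5321 -0.1184  0.0774] yaw 5.1 z [-0. -0. -1.] F [-0.3 -0.4 -0.9] w 0.001 q6 1.12
units to go [0.07 0.02 1.3 ]
side NR score 0.69 shift [0.12 1.88] if flush [1.01 2.33]
side NL score 0.74 shift [-0.5  0. ] if flush [1.06 2.11]
side FR score 0.37 shift [-3.12 -0.88] if flush [-1.89  2.18]
side FL score 0.93 shift [-0.12  0.12] if flush [-1.98  1.94]
top NR score 0.63 shift [0.62 0.88] if flush [-0.23  1.59]
top NL score 0.24 shift [-5.  5.] if flush [0.04 1.57]
top FR score 0.21 shift [ 4. -5.] if flush [-0.44 -1.16]
top FL score 0.59 shift [-0.5  -0.12] if flush [-0.14 -1.18]
```

NR matches the flush shift (1.9 px of the expected 2.3 px down), so it has snapped. Now far-right.

Call:
{"api": "send_rows", "payload": {
  "moves": [
    [[0,0,0],[-0.05,0,0.5],-1],
    [[0,0,0],[0,0,0.5],-1],
    [[0,0,0],[0,0,0.05],-1],
    [[0,0,0],[0,0,0.05],-1],
    [[0,0,0],[0,0,0.05],-1],
    [[0,0,0],[0,0,0.05],-1],
    [[0,0,0],[0,0,0.05],-1],
    [[0,0,0],[0,0,0],-1]
  ]
}}

```text
t: 11.62
tool_pos: [0.5301, -0.1182, 0.0461]
orientation: [-0.0, 0.999, 0.044, -0.0]
force: [-0.4, 0.0, -0.1]
gripper_width: 0.0003
finger_force: 0.0
```

Call:
{"api": "send_rows", "payload": {
  "moves": [
    [[0,0,0],[0,0,0.04],-1],
    [[0,0,0],[0,0,0.04],-1],
    [[0,0,0],[0,0,0],-1],
    [[0,0,0],[0,0,0],-1],
    [[0,0,0],[0,0,0],-1],
    [[0,0,0],[0,0,0],-1],
    [[0,0,0],[0,0,0],-1],
    [[0,0,0],[0,0,0],-1]
  ]
}}

```text
t: 12.28
tool_pos: [0.5304, -0.1182, 0.0452]
orientation: [-0.0, 0.999, 0.044, -0.0]
force: [-2.9, 0.3, 6.7]
gripper_width: 0.0009
finger_force: 3.2
```

Call:
{"api": "send_rows", "payload": {
  "moves": [
    [[0,0,0],[0,0,0.08],-1],
    [[0,0,0],[0,0,0],-1],
    [[0,0,0],[0,0,0],-1],
    [[0,0,0],[0,0,-0.7],-1],
    [[0,0,0],[0,0,-0.8],-1],
    [[0,0,0],[0,-1,0],-1],
    [[0,0,0],[0,-1,0],-1],
    [[0,0,0],[0,-1,0],-1]
  ]
}}

```text
t: 12.95
tool_pos: [0.5241, -0.0432, 0.0806]
orientation: [-0.0, 0.999, 0.044, 0.001]
force: [-0.0, 0.8, 0.2]
gripper_width: 0.0004
finger_force: 0.0
```

Call:
{"api": "send_rows", "payload": {
  "moves": [
    [[0,0,0],[0,-1,0],-1],
    [[0,0,0],[0,0,0],-1],
    [[0,0,0],[0,0,0],-1],
    [[0,0,0],[0,0,0],-1],
    [[0,0,0],[0,0,0],-1],
    [[0,0,0],[0,0,0],-1],
    [[0,0,0],[0,0,0],-1],
    [[0,0,0],[0,0,0],-1]
  ]
}}

```text
t: 13.62
tool_pos: [0.5217, -0.0196, 0.0801]
orientation: [0.0, 0.999, 0.044, -0.0]
force: [-0.7, 0.3, -0.5]
gripper_width: 0.0005
finger_force: 0.0
```

```bash
python3 d.py .041 .05 .045; python3 chk.py
```

```text
t 13.62 pos [ 0.5217 -0.0196  0.0801] yaw 5.0 z [-0. -0. -1.] F [-0.7  0.3 -0.5] w 0.0 q6 1.29
units to go [ 0.01 -0.01  1.4 ]
side NR score 0.6 shift [0.62 2.88] if flush [1.01 2.33]
side NL score 0.65 shift [0.38 0.  ] if flush [1.06 2.11]
side FR score 0.26 shift [4.38 5.  ] if flush [-1.89  2.18]
side FL score 0.47 shift [-3.88  4.88] if flush [-1.98  1.94]
top NR score 0.64 shift [-0.5  1. ] if flush [-0.23  1.59]
top NL score 0.66 shift [0.38 0.5 ] if flush [0.04 1.57]
top FR score 0.29 shift [ 2. -5.] if flush [-0.44 -1.16]
top FL score 0.26 shift [ 2.   -0.38] if flush [-0.14 -1.18]
```

Call:
{"api": "send_rows", "payload": {
  "moves": [
    [[0,0,0],[0,0,0.6],-1],
    [[0,0,0],[0,0,0.5],-1],
    [[0,0,0],[0,0,0.06],-1],
    [[0,0,0],[0,0,0.06],-1],
    [[0,0,0],[0,0,0.06],-1],
    [[0,0,0],[0,0,0.06],-1],
    [[0,0,0],[0,0,0.06],-1],
    [[0,0,0],[0,0,0],-1]
  ]
}}

```text
t: 14.38
tool_pos: [0.5218, -0.0189, 0.0453]
orientation: [0.0, 0.999, 0.044, 0.0]
force: [1.2, 0.3, 2.9]
gripper_width: 0.0004
finger_force: 1.4
```

Call:
{"api": "send_rows", "payload": {
  "moves": [
    [[0,0,0],[0,0,0.04],-1],
    [[0,0,0],[0,0,0.04],-1],
    [[0,0,0],[0,0,0],-1],
    [[0,0,0],[0,0,0],-1],
    [[0,0,0],[0,0,0],-1],
    [[0,0,0],[0,0,0],-1],
    [[0,0,0],[0,0,0],-1],
    [[0,0,0],[0,0,0],-1]
  ]
}}

```text
t: 15.05
tool_pos: [0.5219, -0.0189, 0.0451]
orientation: [0.0, 0.999, 0.044, 0.0]
force: [-5.9, 1.3, 17.4]
gripper_width: 0.0002
finger_force: 8.4
```

Flush contact at 17 N, so I'll lift and go to near-left (box x −88 mm = −3.4 units, to x ≈ −0.042).

Call:
{"api": "send_rows", "payload": {
  "moves": [
    [[0,0,0],[0,0,-0.7],-1],
    [[0,0,0],[0,0,-0.8],-1],
    [[0,0,0],[-0.6,0,0],-1],
    [[0,0,0],[-0.9,0,0],-1],
    [[0,0,0],[-0.9,0,0],-1],
    [[0,0,0],[-0.9,0,0],-1],
    [[0,0,0],[0,0,0],-1],
    [[0,0,0],[0,0,0],-1]
  ]
}}

```text
t: 15.72
tool_pos: [0.4386, -0.0261, 0.0803]
orientation: [-0.0, 0.999, 0.044, -0.0]
force: [0.5, 0.7, -0.3]
gripper_width: 0.0011
finger_force: 0.0
```

```bash
python3 d.py -.041 .05 .045; python3 chk.py
```

```text
t 15.72 pos [ 0.4386 -0.0261  0.0803] yaw 5.03 z [-0.  0. -1.] F [ 0.5  0.7 -0.3] w 0.001 q6 1.24
units to go [0.06 0.03 1.41]
side NR score 0.35 shift [3.5  4.88] if flush [1.01 2.33]
side NL score 0.41 shift [1.   4.62] if flush [1.06 2.11]
side FR score 0.77 shift [-1.    2.25] if flush [-1.89  2.18]
side FL score 0.85 shift [-1.38  2.25] if flush [-1.98  1.94]
top NR score 0.31 shift [-4.5 -3.5] if flush [-0.23  1.59]
top NL score 0.44 shift [ 1. -5.] if flush [0.04 1.57]
top FR score 0.76 shift [-0.5  -0.12] if flush [-0.44 -1.16]
top FL score 0.57 shift [-0.12 -1.12] if flush [-0.14 -1.18]
```

FR and FL both match the flush shift. Near-left next.

Call:
{"api": "send_rows", "payload": {
  "moves": [
    [[0,0,0],[0,0,0.6],-1],
    [[0,0,0],[0,0,0.5],-1],
    [[0,0,0],[0,0,0.06],-1],
    [[0,0,0],[0,0,0.06],-1],
    [[0,0,0],[0,0,0.06],-1],
    [[0,0,0],[0,0,0.06],-1],
    [[0,0,0],[0,0,0.06],-1],
    [[0,0,0],[0,0,0],-1]
  ]
}}

```text
t: 16.48
tool_pos: [0.4397, -0.026, 0.0456]
orientation: [-0.0, 0.999, 0.044, 0.0]
force: [-0.4, -0.2, -0.2]
gripper_width: 0.0002
finger_force: 0.0
```

Call:
{"api": "send_rows", "payload": {
  "moves": [
    [[0,0,0],[0,0,0.04],-1],
    [[0,0,0],[0,0,0.04],-1],
    [[0,0,0],[0,0,0],-1],
    [[0,0,0],[0,0,0],-1],
    [[0,0,0],[0,0,0],-1],
    [[0,0,0],[0,0,0],-1],
    [[0,0,0],[0,0,0],-1],
    [[0,0,0],[0,0,0],-1]
  ]
}}

```text
t: 17.15
tool_pos: [0.4398, -0.0261, 0.0451]
orientation: [-0.0, 0.999, 0.044, 0.0]
force: [-5.9, 1.1, 13.9]
gripper_width: 0.0002
finger_force: 7.0
```

Call:
{"api": "send_rows", "payload": {
  "moves": [
    [[0,0,0],[0,0,-0.8],-1],
    [[0,0,0],[0,0,-1],-1],
    [[0,0,0],[0,0.8,-1],-1],
    [[0,0,0],[0.8,0.9,0],0],
    [[0,0,0],[0.8,0.9,0],1],
    [[0,0,0],[0.9,0.9,0],1],
    [[0,0,0],[0.8,0.5,0],1],
    [[0,0,0],[0,0,0],1]
  ]
}}

```text
t: 17.82
tool_pos: [0.5338, -0.1211, 0.114]
orientation: [0.001, 0.999, 0.043, 0.002]
force: [0.2, 0.3, -0.4]
gripper_width: 0.0263
finger_force: 0.0
```

```bash
python3 d.py 0 0 .053; python3 chk.py; python3 - <<'E'
import cv2,numpy as np
s=cv2.imread("pics/side_raw.png")[130:215,270:340];t=cv2.imread("pics/top_raw.png")[205:290,245:325]
cv2.imwrite("pics/c7.png",np.hstack([cv2.resize(s,None,fx=5,fy=5,interpolation=cv2.INTER_CUBIC),cv2.resize(t,None,fx=5,fy=5,interpolation=cv2.INTER_CUBIC)]))
E
```

```text
t 17.82 pos [ 0.5338 -0.1211  0.114 ] yaw 4.95 z [ 0.003 -0.001 -1.   ] F [ 0.2  0.3 -0.4] w 0.026 q6 1.12
units to go [-1.77 -2.1   2.43]
side NR score 0.57 shift [0.62 2.62] if flush [1.01 2.33]
side NL score 0.65 shift [0.5  2.38] if flush [1.06 2.11]
side FR score 0.26 shift [-0.75  2.5 ] if flush [-1.89  2.18]
side FL score 0.62 shift [-1.5   2.12] if flush [-1.98  1.94]
top NR score 0.65 shift [-0.38  1.12] if flush [-0.23  1.59]
top NL score 0.3 shift [-3.  5.] if flush [0.04 1.57]
top FR score 0.19 shift [-2.88 -5.  ] if flush [-0.44 -1.16]
top FL score 0.63 shift [-0.12 -0.88] if flush [-0.14 -1.18]
```

View pics/c7.png

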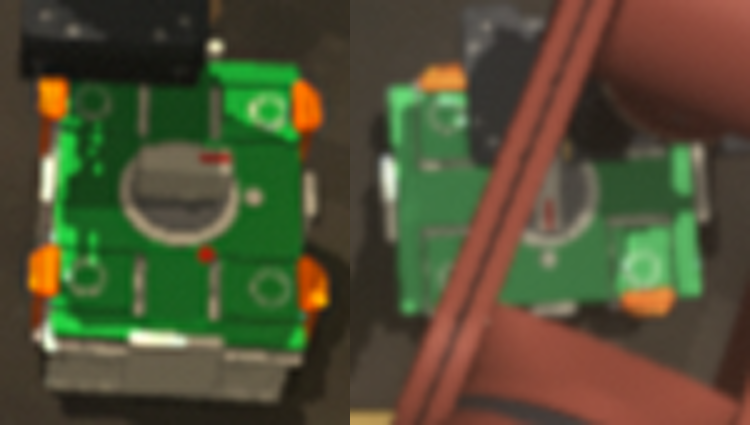

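All four flaps are now flush: the rings have shifted, at (93,101), (268,110), (88,278) and (268,289) in the side part. The dial's red line is still at the open mark. Moving over the dial with the gripper opening.

Call:
{"api": "send_rows", "payload": {
  "moves": [
    [[0,0,0],[-0.6,-0.7,0],1],
    [[0,0,0],[-0.6,-0.7,0],1],
    [[0,0,0],[-0.6,-0.6,0],1],
    [[0,0,0],[0,0,0],1],
    [[0,0,0],[0,0,0],1],
    [[0,0,0],[0,0,0],1],
    [[0,0,0],[0,0,0],1],
    [[0,0,0],[0,0,0],1]
  ]
}}

```text
t: 18.58
tool_pos: [0.4817, -0.0731, 0.1138]
orientation: [0.0, 0.999, 0.044, 0.0]
force: [0.3, 0.3, -0.0]
gripper_width: 0.0841
finger_force: 0.0
```

```bash
python3 d.py 0 0 .053
```

```text
t 18.58 pos [ 0.4817 -0.0731  0.1138] yaw 5.04 z [ 0.001 -0.    -1.   ] F [ 0.3  0.3 -0. ] w 0.084 q6 1.17
units to go [0.15 0.   2.43]
```

Call:
{"api": "send_rows", "payload": {
  "moves": [
    [[0,0,0],[0.15,0,0.5],1],
    [[0,0,0],[0,0,0.7],1],
    [[0,0,0],[0,0,0.6],1],
    [[0,0,0],[0,0,0.4],1],
    [[0,0,0],[0,0,0.2],1],
    [[0,0,0],[0,0,0],1],
    [[0,0,0],[0,0,0],0.3],
    [[0,0,0],[0,0,0],-0.4]
  ]
}}

```text
t: 19.25
tool_pos: [0.4857, -0.0726, 0.0545]
orientation: [0.0, 0.999, 0.044, 0.001]
force: [-0.1, -0.2, 0.6]
gripper_width: 0.08
finger_force: 0.0
```

Call:
{"api": "send_rows", "payload": {
  "moves": [
    [[0,0,0],[0,0,0],-0.4],
    [[0,0,0],[0,0,0],-0.4],
    [[0,0,0],[0,0,0],-0.5],
    [[0,0,0],[0,0,0],-0.5],
    [[0,0,0],[0,0,0],-0.55],
    [[0,0,0],[0,0,0],-0.55],
    [[0,0,0],[0,0,0],-0.6],
    [[0,0,0],[0,0,0],-0.6]
  ]
}}

```text
t: 19.92
tool_pos: [0.4849, -0.0723, 0.0536]
orientation: [0.0, 0.999, 0.044, -0.0]
force: [0.2, 0.2, 0.6]
gripper_width: 0.0283
finger_force: 0.0
```

Call:
{"api": "send_rows", "payload": {
  "moves": [
    [[0,0,0],[0,0,0],-0.6],
    [[0,0,0],[0,0,0],-0.6],
    [[0,0,0],[0,0,0],-0.6],
    [[0,0,0],[0,0,0],-0.6],
    [[0,0,0],[0,0,0],-0.62],
    [[0,0,0],[0,0,0],-0.62],
    [[0,0,0],[0,0,0],-0.63],
    [[0,0,0],[0,0,0],-0.63]
  ]
}}

```text
t: 20.58
tool_pos: [0.4849, -0.0723, 0.0536]
orientation: [-0.0, 0.999, 0.044, -0.0]
force: [-0.2, 0.3, -0.3]
gripper_width: 0.0163
finger_force: 0.0
```

Well centred, with no contact at 16 mm opening. Closing fully.

Call:
{"api": "send_rows", "payload": {
  "moves": [
    [[0,0,0],[0,0,0],-1],
    [[0,0,0],[0,0,0],-1],
    [[0,0,0],[0,0,0],-1],
    [[0,0,0],[0,0,0],-1],
    [[0,0,0],[0,0,0],-1],
    [[0,0,0],[0,0,0],-1],
    [[0,0,0.1],[0,0,0],-1],
    [[0,0,0.4],[0,0,0],-1]
  ]
}}

```text
t: 21.25
tool_pos: [0.4849, -0.0721, 0.0536]
orientation: [-0.0, 1.0, 0.022, -0.0]
force: [-0.3, 3.3, 0.8]
gripper_width: 0.0135
finger_force: 30.0
```

Call:
{"api": "send_rows", "payload": {
  "moves": [
    [[0,0,0.8],[0,0,0],-1],
    [[0,0,0.8],[0,0,0],-1],
    [[0,0,0.8],[0,0,0],-1],
    [[0,0,0.8],[0,0,0],-1],
    [[0,0,0.8],[0,0,0],-1],
    [[0,0,0.8],[0,0,0],-1],
    [[0,0,0.8],[0,0,0],-1],
    [[0,0,0.8],[0,0,0],-1]
  ]
}}

```text
t: 21.92
tool_pos: [0.4848, -0.0724, 0.0536]
orientation: [0.0, 0.967, -0.256, -0.0]
force: [-0.5, 2.9, 0.7]
gripper_width: 0.0141
finger_force: 30.0
```

```bash
python3 d.py 0 0 .0536
```

```text
t 21.92 pos [ 0.4848 -0.0724  0.0536] yaw -29.65 z [-0. -0. -1.] F [-0.5  2.9  0.7] w 0.014 q6 1.78
units to go [ 0.03 -0.   -0.  ]
```

Call:
{"api": "send_rows", "payload": {
  "moves": [
    [[0,0,0.9],[0,0,0],-1],
    [[0,0,0.9],[0,0,0],-1],
    [[0,0,0.9],[0,0,0],-1],
    [[0,0,0.9],[0,0,0],-1],
    [[0,0,0.9],[0,0,0],-1],
    [[0,0,0.9],[0,0,0],-1],
    [[0,0,0.8],[0,0,0],-1],
    [[0,0,0.4],[0,0,0],-1]
  ]
}}

```text
t: 22.58
tool_pos: [0.4845, -0.0727, 0.0536]
orientation: [0.0, 0.854, -0.52, -0.0]
force: [-2.9, 1.2, 1.5]
gripper_width: 0.0137
finger_force: 30.0
```

Call:
{"api": "send_rows", "payload": {
  "moves": [
    [[0,0,0],[0,0,0],-1],
    [[0,0,0],[0,0,0],-1],
    [[0,0,0],[0,0,0],-0.5],
    [[0,0,0],[0,0,0],0],
    [[0,0,0],[0,0,0],0],
    [[0,0,0],[0,0,0],0],
    [[0,0,0],[0,0,0],0.2],
    [[0,0,0],[0,0,0],0.2]
  ]
}}

```text
t: 23.25
tool_pos: [0.485, -0.0724, 0.0536]
orientation: [-0.0, 0.855, -0.518, 0.0]
force: [-0.0, -0.0, -0.5]
gripper_width: 0.046
finger_force: 0.0
```

```bash
python3 d.py 0 0 .0536
```

```text
t 23.25 pos [ 0.485  -0.0724  0.0536] yaw -62.43 z [ 0. -0. -1.] F [-0.  -0.  -0.5] w 0.046 q6 2.35
units to go [ 0.02 -0.01 -0.  ]
```

Call:
{"api": "send_rows", "payload": {
  "moves": [
    [[0,0,0],[0,0,-0.4],0.2],
    [[0,0,0],[0,0,-0.8],0.2],
    [[0,0,0],[0,0,-1],0.2],
    [[0,0,0],[0,0,-1],0.2],
    [[0,0,0],[0,0,-0.6],0.2],
    [[0,0,0],[0,0.6,-0.5],0.2],
    [[0,0,0],[1,0.3,0],0.2],
    [[0,0,0],[1,0,0],0.2]
  ]
}}

```text
t: 23.92
tool_pos: [0.4883, -0.1277, 0.1635]
orientation: [-0.0, 0.856, -0.518, 0.002]
force: [0.3, 1.3, 0.2]
gripper_width: 0.0521
finger_force: 0.0
```

Call:
{"api": "send_rows", "payload": {
  "moves": [
    [[0,0,0],[1,0,0],0.2],
    [[0,0,0],[1,0,0],0.2],
    [[0,0,0],[1,0,0],0.2],
    [[0,0,0],[1,0,0],0.2],
    [[0,0,0],[1,0,0],0.2],
    [[0,0,0],[0.5,0,0],0.2],
    [[0,0,0],[0,0,0],0.2],
    [[0,0,0],[0,0,0],0.2]
  ]
}}

```text
t: 24.58
tool_pos: [0.5516, -0.2492, 0.1613]
orientation: [-0.0, 0.855, -0.519, -0.0]
force: [0.3, 0.8, -0.0]
gripper_width: 0.0528
finger_force: 0.0
```

```bash
python3 d.py 0 0 .053; python3 chk.py; python3 - <<'E'
import cv2,numpy as np
s=cv2.imread("pics/side_raw.png")[130:215,270:340];t=cv2.imread("pics/top_raw.png")[205:290,245:325]
cv2.imwrite("pics/c8.png",np.hstack([cv2.resize(s,None,fx=5,fy=5,interpolation=cv2.INTER_CUBIC),cv2.resize(t,None,fx=5,fy=5,interpolation=cv2.INTER_CUBIC)]))
E
```

```text
t 24.58 pos [ 0.5516 -0.2492  0.1613] yaw -62.49 z [-0.  0. -1.] F [ 0.3  0.8 -0. ] w 0.053 q6 2.11
units to go [-7.48 -0.91  4.34]
side NR score 0.23 shift [0.62 3.62] if flush [1.01 2.33]
side NL score 0.64 shift [0.5  2.38] if flush [1.06 2.11]
side FR score 0.69 shift [-1.12  2.38] if flush [-1.89  2.18]
side FL score 0.83 shift [-1.5   2.25] if flush [-1.98  1.94]
top NR score 0.32 shift [ 5.  -0.5] if flush [-0.23  1.59]
top NL score 0.76 shift [-0.5   0.75] if flush [0.04 1.57]
top FR score 0.74 shift [-0.5  -0.25] if flush [-0.44 -1.16]
top FL score 0.82 shift [-0.12 -0.5 ] if flush [-0.14 -1.18]
```

View pics/c8.png

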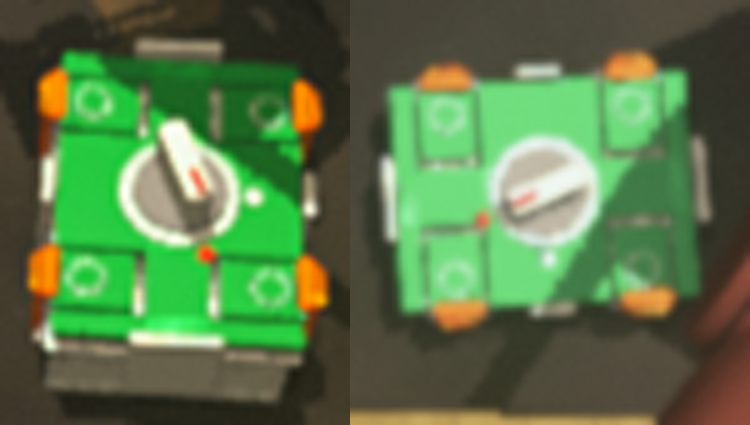

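All four flaps are flush under their clips. The dial's red line points at the red mark (near (482,219) in the top part), and the arm is clear of everything.

```bash
python3 -c "
from plant import order
print(order.close_job())"
```

```text
the job is handed in; nothing more can be done
None
```

I handed the job in at about 25 s: the last pictures show all four flaps flush under their clips and the vent dial's red line at the red closed mark, with the arm clear of the box; the verdict was not shown to me, and I did not re-check the bystanders' positions afterwards.

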